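Work the lever lid of the scrap caddy for the cook

TASK

The cook has scraps to throw away: with the fingertips, press the yellow lever of the red-lidded caddy all the way down and keep its lid wide open for three seconds, then let the lever up slowly so that the lid is eased shut and never drops or slams. Work only through that lever: do not touch the lids, leave the black-lidded caddy shut, and do not pick up or shift anything else on the counter. Finish with the lid shut and the robot clear.

Things in the scene. Friction and masses are not known exactly. Their poses are not given: they have to be found in the camera images.
- red_pad (a point): Centre of the top of the yellow thumb pad on the lever of the red-lidded caddy. The pad is 40 mm long (own x), 64 mm wide (own y), 10 mm thick; at rest it lies level, 118 mm above the table, own z up, own +x pointing to the caddy, whose front face is 120 mm and whose centre is 220 mm from this point along +x. It swings with the lever.
- red_lever (a joint): Lever of the red caddy, rad: 0 = up, 0.36 = down on its stop. Its axis lies along the pad's y, 15 mm in front of the caddy's front face and 110 mm above the table; the pad centre is 105 mm further out (its top 8 mm above the axis) and goes down 37 mm. Lid angle = 3.1 x lever angle. Pressing takes 6 to 15 N; let go, the lid's weight throws it up at over 1 rad/s, which is a slam.
- red_lid_front (a point): Middle of the front edge of the dark red lid of the red caddy, a fixed white waste box 200 x 200 mm, 150 mm tall, dark red band on its front. The lid is 208 x 208 mm, hinged on the box's back rim (away from the lever), its top 167 mm above the table when shut; this point is then 162 mm high, and about 340 mm with the lid wide open (1.1 rad).
- black_pad (a point): Centre of the top of the yellow thumb pad on the lever of the black-lidded caddy. The pad is 40 mm long (own x), 64 mm wide (own y), 10 mm thick; at rest it lies level, 118 mm above the table, own z up, own +x pointing to the caddy, whose front face is 120 mm and whose centre is 220 mm from this point along +x. It swings with the lever.
- black_lever (a joint): Lever of the black caddy, rad: 0 = up, 0.36 = down on its stop. Its axis lies along the pad's y, 15 mm in front of the caddy's front face and 110 mm above the table; the pad centre is 105 mm further out (its top 8 mm above the axis) and goes down 37 mm. Lid angle = 3.1 x lever angle. Pressing takes 6 to 15 N; let go, the lid's weight throws it up at over 1 rad/s, which is a slam.
- black_lid_front (a point): Middle of the front edge of the black lid of the black caddy, a fixed white waste box 200 x 200 mm, 150 mm tall, black band on its front. The lid is 208 x 208 mm, hinged on the box's back rim (away from the lever), its top 167 mm above the table when shut; this point is then 162 mm high, and about 340 mm with the lid wide open (1.1 rad).
- squeeze_bottle: Bystander: white squeeze bottle with red cap, 52 mm across, 170 mm tall; origin at the centre of its underside; loose.
- ramekin: Bystander: small white ramekin, 80 mm across, 40 mm tall; origin at the centre of its underside; loose.
- deli_tub: Bystander: grey round tub with white lid, 114 mm across, 70 mm tall; origin at the centre of its underside; loose.
- pepper_mill: Bystander: dark wooden pepper mill, 54 mm across, 165 mm tall; origin at the centre of its underside; loose.
- spoon: Bystander: spoon lying flat; origin in the middle of it; loose.
- mug: Bystander: white mug, 80 mm across, 90 mm tall; origin at the centre of its underside; loose.

How it is judged:
By the outcome, as a careful person would: the job done as asked, in the order asked, and still so for the second after the job is handed in, with the robot touching nothing.
It also fails if it takes over 48 s, if anything falls off the work surface, if the arm or the gripper's body presses on something with over 40 N, if the wrist force passes 120 N, or if a joint passes its speed limit or range.

ROBOT

A 7-joint arm with a two-finger parallel gripper is mounted at the origin on the work surface. World frame = base frame: x ahead of the robot, y to its left, z up, the work surface at z = 0. Lengths are in mm, angles in rad, forces in N, time in s.
With the tool pointing down it reaches from about 425 to 875 mm from the base axis. Payload 8.4 kg.
Tool frame: the origin (TCP) lies at the very end of the fingers, on their centre line; the grasp point (between the pads) lies 19 mm behind it (grip_depth is the distance from the TCP to the grasp point, in mm); z points along the fingers, y is the direction in which the jaws open and shut (so a half turn about z gives the same grasp; the last joint's range is limited). The gripper opens to 87 mm and grips with 3 to 60 N. Pads are 19 mm wide; open, the fingers measure 117 mm over their backs; the gripper's body (75 mm by 190 mm) begins 51 mm behind the grasp point.
Start: joints at [1.09, 0.333, 0.04, 1.465, -0.013, 1.343, -0.059], TCP at [242.16, -603.177, 222.546] pointing down, gripper open.
Joint ranges: [-2.58, 2.58], [-0.38, 2.09], [-1.3, 1.39], [0.25, 2.4], [-1.5, 4.64], [0.08, 2.09], [-2.65, 2.65]. Speed limits (rad/s): [2.22, 2.22, 2.79, 2.79, 3.14, 3.14, 3.14].

INTERFACE

Orientations are given as a unit quaternion [x, y, z, w].
In Python, from cell import * gives the robot as it stands. The module is installed in compiled form; this text tells all that it offers.
- The arm moves only by the tool arm_command, never from a script. Its argument "motion" is a list of rows, each an object of numbers: "tx", "ty", "tz": the shift along the tool's x, y, z in m; "wx", "wy", "wz": the turn, a rotation vector about the tool's x, y, z in rad; "hand": the closure, from 0 (fully open) to 1 (shut). In form: [{"tx": .., "ty": .., "tz": .., "wx": .., "wy": .., "wz": .., "hand": ..}, ...]. A call has 1 to 8 rows; each row shifts and turns the pose as measured when the row begins, along the tool's axes as they then stand; what a row does not reach is not made up. A row lasts 1/10 s, in which the tool goes at most 50 mm and 8.59 degrees, less where a joint would pass 70% of its speed; a pose out of reach is approached as far as the arm can. A call with a gripper value outside its range is refused whole. The fingers move at their own pace and stop on an object; "newtons" is the grip in N (left out, the last holds). Time passes only in rows, so rows that do not move let the fingers close. It gives the time, the measured TCP pose, the force and the opening at its end, in the units of the state.
- read_state(): the state, without advancing time (a new reading comes with each control period).
- snapshot(name): name is "scene" or "top" or "wrist"; returns the picture (400x640x3 uint8, blue, green, red); there is no depth.
- camera_model(name): a dict with "camera_matrix" (3x3 intrinsics, pixels), "rvec" (rotation vector, rad) and "tvec" (3), from world to camera coordinates, as OpenCV has them; the wrist camera has in their place "mount" (4x4, takes a point from camera to tool coordinates, whose origin is the TCP and whose axes are the flange's). Camera axes: x right, y down, z forward; pixel columns grow to the right and rows downward; lengths in mm; the calibration is good to about 2 mm. The wrist camera is an equidistant fisheye: a pixel r from the principal point sees the ray r / f radians off the axis. A picture is of the moment at which its call begins: read the wrist's pose just before it. camera_model takes no time and is no camera call.
- sign_off(): hands the job in, once; it reports no verdict.
Trained networks look in the newest picture that a camera, given by its name, has taken for a name from the list of things; names that differ only in an ending like _2 or _b are one class to them, and where a whole thing is asked for, a point or a joint stands for the part that bears it (a point fixed in the world has none). Each returns a list of dicts, best first, with "p" (0 to 1); they miss things now and then, are a little off and sometimes report something else, mostly with a low value. They report only what shows in the picture. A call takes as long as a camera call.
- boxes_of(name, camera): "at" ([x, y, z] in mm, in world coordinates, good to about 4 mm: the middle of the surface that is visible of it).
The state is a dict: "time_s": time; "joints": joint angles; "qvel": joint speeds; "joint_torque": joint torques, N m; "position": TCP position; "ee_rot": TCP orientation; "contact_force": force on the tool from outside, world axes, zero at the start; "moment": the same for the moment, N m; "finger_gap": finger opening in mm.
Only numpy, scipy, OpenCV 4.12 (cv2) and the standard library are available. Lean on these libraries where they do the work, as an engineer would, in place of code of your own. Each camera call takes 0.05 s, during which the arm holds its last target. There are 200 camera calls.

## Working session

There is one attempt and no reset: what is moved stays moved. The work goes in short steps, Python scripts to look and compute and a tool call to move; the robot and the scene stay as the last step left them, time stands still between calls to the robot, and variables do not carry over. Pictures are saved under pics/ and viewed, about 8 in all and at most 12, crops included, and the job is handed in when it is done.

Besides the shell and the picture viewer there is one more tool, called after "Emit:" as name([rows], argument=value, ...), one row to a line, values as JSON. arm_command: Moves the arm, as the interface text tells. Its arguments: {"type":"object","properties":{"motion":{"type":"array","items":{"type":"object","properties":{"tx":{"type":"number"},"ty":{"type":"number"},"tz":{"type":"number"},"wx":{"type":"number"},"wy":{"type":"number"},"wz":{"type":"number"},"hand":{"type":"number"}}}},"newtons":{"type":"number"}},"required":["motion"]}

```bash
mkdir -p pics; python3 - <<'E'
from cell import *
import cv2
s=read_state();print(s)
for c in("scene","top"):
    im=snapshot(c);cv2.imwrite(f"pics/{c}0.png",im)
    for n in ["red_pad","red_lid_front","black_pad","black_lid_front","squeeze_bottle","ramekin","deli_tub","pepper_mill","spoon","mug"]:
        print(c,n,[(d['p'],[round(v) for v in d['at']]) for d in boxes_of(n,c)][:3])
    print(camera_model(c))
E
```

```text
{'time_s': 0.0, 'joints': array([ 1.08981701,  0.33392985,  0.03984903,  1.46627421, -0.01340187,
        1.34328984, -0.05846634]), 'qvel': array([ 0.00023152, -0.00173094, -0.00091382, -0.00032006,  0.00065542,
       -0.00180498,  0.00088049]), 'joint_torque': array([-3.24859102e-04, -6.56356215e+01,  1.33470923e+00, -4.03793693e+01,
       -5.99474413e-02,  4.51335346e-02,  1.37247280e-04]), 'position': array([ 241.98445281, -602.77149964,  221.64523928]), 'ee_rot': array([ 9.81831763e-01,  1.89751733e-01, -2.04834248e-04, -7.91696855e-04]), 'contact_force': array([-0.42324253, -0.06224051,  0.2005375 ]), 'moment': array([-0.04880051,  0.03064102,  0.01247229]), 'finger_gap': 87.06339189258034}
scene red_pad [(0.66, [466, -194, 119])]
scene red_lid_front [(0.32, [491, 190, 118])]
scene black_pad [(0.63, [490, 189, 118])]
scene black_lid_front [(0.6, [705, 197, 168])]
scene squeeze_bottle [(0.96, [684, -11, 104]), (0.5, [484, 190, 118])]
scene ramekin [(0.6, [780, -15, 108])]
scene deli_tub [(0.81, [367, -330, 68]), (0.39, [685, -203, 167])]
scene pepper_mill [(0.82, [779, -12, 10
[... 483 characters left out ...]
8, [663, -197, 166])]
top black_pad [(0.84, [490, 197, 117]), (0.22, [394, -120, 9])]
top black_lid_front [(0.42, [396, -120, 11]), (0.34, [344, -327, 70])]
top squeeze_bottle [(0.82, [660, -5, 116])]
top ramekin [(0.97, [454, 36, 6])]
top deli_tub [(0.82, [342, -330, 68])]
top pepper_mill [(0.75, [487, 196, 117]), (0.72, [749, -5, 135])]
top spoon [(0.61, [397, -121, 10])]
top mug [(0.95, [318, 312, 39])]
{'camera_matrix': array([[413.699077  ,   0.        , 318.86631536],
       [  0.        , 413.699077  , 205.03930215],
       [  0.        ,   0.        ,   1.        ]]), 'rvec': array([ 2.22537003, -2.15794306,  0.08326131]), 'tvec': array([ -61.22310988,  556.05304778, 1209.58869851])}
```

View pics/scene0.png

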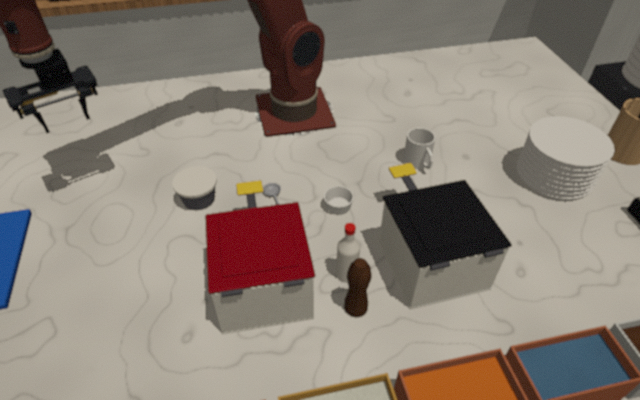

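View pics/top0.png

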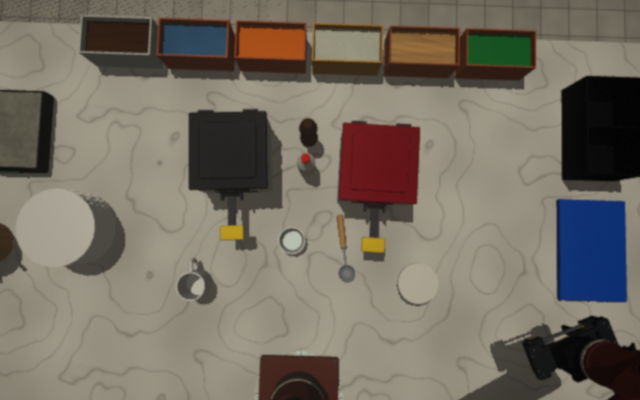

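The scene view shows the red caddy's pad at about (249,187); the black pad is at (403,171). The top view has the red pad at (373,245), the spoon left of it at (345,245), and the tub lower right at (418,283).

```bash
cat > h.py <<'E'
from cell import *
import numpy as np, cv2
from scipy.spatial.transform import Rotation as R
def P(c):
    m=camera_model(c); return m['camera_matrix']@np.c_[cv2.Rodrigues(m['rvec'])[0],m['tvec']]
def yellow(c,near):
    im=snapshot(c); hsv=cv2.cvtColor(im,cv2.COLOR_BGR2HSV)
    m=cv2.inRange(hsv,(20,150,90),(35,255,255))
    n,l,st,ce=cv2.connectedComponentsWithStats(m)
    i=min((i for i in range(1,n) if st[i,4]>60),key=lambda i:np.hypot(*(ce[i]-near)))
    return ce[i],st[i],cv2.minAreaRect(np.argwhere(l==i)[:,::-1].astype(np.float32))
def onplane(c,uv,z):
    p=P(c); M=np.c_[p[:,0],p[:,1],p[:,2]*z+p[:,3]]; w=np.linalg.solve(M,[*uv,1]); return w[:2]/w[2]
def go(t,yaw=None):
    s=read_state(); r=R.from_quat(s['ee_rot']); d=r.inv().apply(np.array(t)-s['position'])
    print('t',round(s['time_s'],2),'pos',s['position'].round(1),'F',s['contact_force'].round(1),'shift mm',d.round(1),'toolx',r.as_matrix()[:,0].round(3),'z',r.as_matrix()[:,2].round(3))
    if yaw is not None:
        print('rotvec',(r.inv()*R.from_matrix(np.array([[np.cos(yaw),np.sin(yaw),0],[np.sin(yaw),-np.cos(yaw),0],[0,0,-1]]))).as_rotvec().round(3))
E
python3 - <<'E'
from h import *
a=yellow('scene',(249,187));b=yellow('top',(373,245));print(a,b)
X=cv2.triangulatePoints(P('scene'),P('top'),a[0].reshape(2,1),b[0].reshape(2,1));print((X[:3]/X[3]).ravel())
for c,q in(('scene',a),('top',b)):print(onplane(c,q[0],117))
im=cv2.cvtColor(snapshot('top'),cv2.COLOR_BGR2HSV)
m=cv2.inRange(im,(0,150,60),(8,255,255))|cv2.inRange(im,(172,150,60),(180,255,255));m[:110]=0;m[215:]=0;m[:,:330]=0;m[:,430:]=0
r=cv2.minAreaRect(np.argwhere(m>0)[:,::-1].astype(np.float32))
bx=np.array([onplane('top',p,167) for p in cv2.boxPoints(r)]);print(bx.round(),bx.mean(0))
d=bx.mean(0)-onplane('top',b[0],118);print('yaw',np.arctan2(d[1],d[0]),np.hypot(*d))
go((465,-191,200),0)
E
```

```text
(array([249.14176245, 187.53256705]), array([237, 181,  26,  14, 261], dtype=int32), ((249.33078002929688, 187.6461639404297), (11.039091110229492, 24.80694580078125), 82.87498474121094)) (array([372.82972136, 244.59752322]), array([362, 237,  23,  16, 323], dtype=int32), ((373.0, 244.5), (15.0, 22.0), 90.0))
[ 448.07535372 -192.4173813   112.51404922]
[ 453.14971623 -191.57873447]
[ 447.96146956 -193.16118678]
[[ 565.  -93.]
 [ 770. -100.]
 [ 764. -304.]
 [ 559. -295.]] [ 664.3972777  -198.03681156]
yaw -0.023177526396238955 216.46941454620716
t 1.25 pos [ 242.2 -603.1  222.6] F [0.3 0.8 0.1] shift mm [ 360.3 -299.4   22.6] toolx [0.928 0.373 0.   ] z [ 0.  0. -1.]
rotvec [-0.    -0.     0.382]
```

Emit:
arm_command([
  {"wz":0.137,"hand":1},
  {"wz":0.137,"hand":1},
  {"wz":0.137,"hand":1},
  {"tx":0.015,"ty":-0.032,"hand":1},
  {"tx":0.015,"ty":-0.032,"hand":1},
  {"tx":0.015,"ty":-0.032,"hand":1},
  {"tx":0.015,"ty":-0.032,"hand":1},
  {"tx":0.015,"ty":-0.032,"hand":1},
], newtons=20)

```text
validation failed for argument at $.mo...
```

```bash
python3 -c "
from h import *
go((447,-193,180),-0.03)"
```

```text
t 1.25 pos [ 242.2 -603.1  222.6] F [0.3 0.8 0.1] shift mm [ 342.9 -304.3   42.6] toolx [0.928 0.373 0.   ] z [ 0.  0. -1.]
rotvec [-0.    -0.     0.412]
```

Emit:
arm_command([
  {"tx":0,"ty":0,"tz":0,"wx":0,"wy":0,"wz":0.137,"hand":1},
  {"tx":0,"ty":0,"tz":0,"wx":0,"wy":0,"wz":0.137,"hand":1},
  {"tx":0,"ty":0,"tz":0,"wx":0,"wy":0,"wz":0.137,"hand":1},
  {"tx":0.015,"ty":-0.032,"tz":0,"wx":0,"wy":0,"wz":0,"hand":1},
  {"tx":0.015,"ty":-0.032,"tz":0,"wx":0,"wy":0,"wz":0,"hand":1},
  {"tx":0.015,"ty":-0.032,"tz":0,"wx":0,"wy":0,"wz":0,"hand":1},
  {"tx":0.015,"ty":-0.032,"tz":0,"wx":0,"wy":0,"wz":0,"hand":1},
  {"tx":0.015,"ty":-0.032,"tz":0,"wx":0,"wy":0,"wz":0,"hand":1},
], newtons=20)

```text
time_s: 2.05
position: [322.6, -446.3, 221.4]
ee_rot: [1.0, -0.028, -0.001, 0.001]
contact_force: [-0.1, -0.0, 0.5]
finger_gap: 30.7
```

```bash
python3 -c "
from h import *
go((447,-193,180),-0.03)"
```

```text
t 2.05 pos [ 322.6 -446.3  221.4] F [-0.1 -0.   0.5] shift mm [ 110.  -260.    40.7] toolx [ 0.998 -0.056 -0.002] z [-0.002 -0.002 -1.   ]
rotvec [ 0.002  0.002 -0.026]
```

Emit:
arm_command([
  {"tx":0.014,"ty":-0.033,"tz":0,"wx":0,"wy":0,"wz":-0.006,"hand":1},
  {"tx":0.014,"ty":-0.033,"tz":0,"wx":0,"wy":0,"wz":-0.006,"hand":1},
  {"tx":0.014,"ty":-0.033,"tz":0,"wx":0,"wy":0,"wz":-0.006,"hand":1},
  {"tx":0.014,"ty":-0.033,"tz":0,"wx":0,"wy":0,"wz":-0.006,"hand":1},
  {"tx":0.014,"ty":-0.033,"tz":0,"wx":0,"wy":0,"wz":0,"hand":1},
  {"tx":0.014,"ty":-0.033,"tz":0,"wx":0,"wy":0,"wz":0,"hand":1},
  {"tx":0.014,"ty":-0.033,"tz":0,"wx":0,"wy":0,"wz":0,"hand":1},
  {"tx":0,"ty":0,"tz":0,"wx":0,"wy":0,"wz":0,"hand":1},
])

```text
time_s: 2.85
position: [435.6, -204.9, 222.5]
ee_rot: [1.0, -0.012, 0.001, 0.002]
contact_force: [-0.1, -0.4, 0.9]
finger_gap: 0.6
```

```bash
python3 - <<'E'
from h import *
go((447,-193,150),-0.03)
s=read_state();im=snapshot('wrist');cv2.imwrite('pics/w1.png',im)
m=camera_model('wrist');print(m)
hsv=cv2.cvtColor(im,cv2.COLOR_BGR2HSV);k=cv2.inRange(hsv,(20,150,90),(35,255,255))
n,l,st,ce=cv2.connectedComponentsWithStats(k)
K=np.array(m['camera_matrix']);T=np.array(m['mount']);r=R.from_quat(s['ee_rot']).as_matrix()
for i in range(1,n):
    if st[i,4]<100: continue
    d=cv2.fisheye.undistortPoints(ce[i].reshape(1,1,2),K,np.zeros(4)).ravel()
    v=r@T[:3,:3]@np.r_[d,1]; o=r@T[:3,3]+s['position']; print(st[i],ce[i].round(1),(o+v*(118-o[2])/v[2]).round(1))
E
```

```text
t 2.85 pos [ 435.6 -204.9  222.5] F [-0.1 -0.4  0.9] shift mm [ 11.  -12.4  72.5] toolx [ 1.    -0.024  0.002] z [ 0.002 -0.004 -1.   ]
rotvec [ 0.004 -0.002  0.006]
{'camera_matrix': array([[309.70691629,   0.        , 320.92669658],
       [  0.        , 309.70691629, 200.08475482],
       [  0.        ,   0.        ,   1.        ]]), 'mount': array([[ 1.17026866e-03, -9.53114840e-01, -3.02606563e-01,
         8.32057167e+01],
       [ 9.99999274e-01,  1.02860500e-03,  6.27511583e-04,
        -4.66981053e-01],
       [-2.86827980e-04, -3.02607077e-01,  9.53115352e-01,
        -1.63143373e+02],
       [ 0.00000000e+00,  0.00000000e+00,  0.00000000e+00,
         1.00000000e+00]])}
[ 272  163   71   43 2915] [307.1 183.5] [ 449.8 -192.9  118. ]
[  8 164  28  33 674] [ 21.5 180.8] [470.3 188.2 118. ]
```

View pics/w1.png

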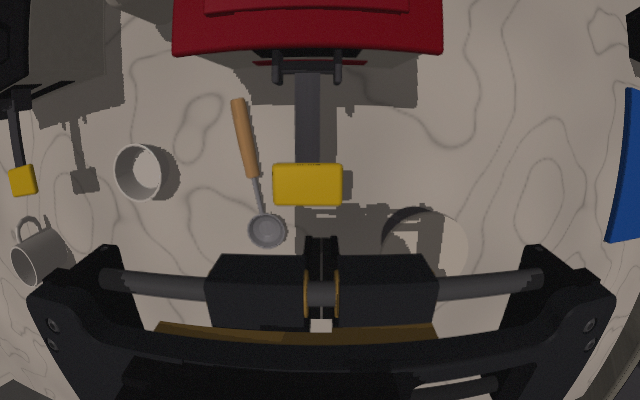

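The wrist view shows the red pad at (307,184), just ahead of the closed fingertips. All views agree on a pad centre of about (449,-193).

Emit:
arm_command([
  {"tx":0.007,"ty":-0.007,"tz":0.01,"wx":0.002,"wy":-0.001,"wz":0.003,"hand":1},
  {"tx":0.006,"ty":-0.006,"tz":0.016,"wx":0.002,"wy":-0.001,"wz":0.003,"hand":1},
  {"tx":0,"ty":0,"tz":0.016,"wx":0,"wy":0,"wz":0,"hand":1},
  {"tx":0,"ty":0,"tz":0.016,"wx":0,"wy":0,"wz":0,"hand":1},
  {"tx":0,"ty":0,"tz":0.016,"wx":0,"wy":0,"wz":0,"hand":1},
  {"tx":0,"ty":0,"tz":0.01,"wx":0,"wy":0,"wz":0,"hand":1},
  {"tx":0,"ty":0,"tz":0,"wx":0,"wy":0,"wz":0,"hand":1},
])

```text
time_s: 3.6
position: [447.5, -198.9, 131.8]
ee_rot: [1.0, -0.022, -0.001, 0.0]
contact_force: [-0.0, -0.7, 0.5]
finger_gap: 0.3
```

```bash
python3 -c "
from h import *
go((449,-193,118),-0.03)"
```

```text
t 3.6 pos [ 447.5 -198.9  131.8] F [-0.  -0.7  0.5] shift mm [ 1.3 -6.  13.8] toolx [ 0.999 -0.044 -0.002] z [-0.002 -0.001 -1.   ]
rotvec [ 0.001  0.002 -0.014]
```

Emit:
arm_command([
  {"tx":0.001,"ty":-0.003,"tz":0.003,"wx":0,"wy":0.001,"wz":-0.006,"hand":1},
  {"tx":0.001,"ty":-0.003,"tz":0.003,"wx":0,"wy":0.001,"wz":-0.006,"hand":1},
  {"tx":0,"ty":0,"tz":0.003,"wx":0,"wy":0,"wz":0,"hand":1},
  {"tx":0,"ty":0,"tz":0.003,"wx":0,"wy":0,"wz":0,"hand":1},
  {"tx":0,"ty":0,"tz":0.002,"wx":0,"wy":0,"wz":0,"hand":1},
  {"tx":0,"ty":0,"tz":0.002,"wx":0,"wy":0,"wz":0,"hand":1},
  {"tx":0,"ty":0,"tz":0.002,"wx":0,"wy":0,"wz":0,"hand":1},
  {"tx":0,"ty":0,"tz":0.002,"wx":0,"wy":0,"wz":0,"hand":1},
])

```text
time_s: 4.4
position: [451.2, -193.5, 115.5]
ee_rot: [1.0, -0.016, 0.002, 0.001]
contact_force: [-6.4, 2.0, 13.1]
finger_gap: 0.3
```

Emit:
arm_command([
  {"tx":0,"ty":0,"tz":0.003,"wx":0,"wy":0,"wz":0,"hand":1},
  {"tx":0,"ty":0,"tz":0.003,"wx":0,"wy":0,"wz":0,"hand":1},
  {"tx":0,"ty":0,"tz":0.003,"wx":0,"wy":0,"wz":0,"hand":1},
  {"tx":0,"ty":0,"tz":0.003,"wx":0,"wy":0,"wz":0,"hand":1},
  {"tx":0,"ty":0,"tz":0.003,"wx":0,"wy":0,"wz":0,"hand":1},
  {"tx":0,"ty":0,"tz":0.003,"wx":0,"wy":0,"wz":0,"hand":1},
  {"tx":0,"ty":0,"tz":0.003,"wx":0,"wy":0,"wz":0,"hand":1},
  {"tx":0,"ty":0,"tz":0.003,"wx":0,"wy":0,"wz":0,"hand":1},
])

```text
time_s: 5.2
position: [451.6, -193.5, 100.7]
ee_rot: [1.0, -0.016, 0.003, 0.003]
contact_force: [-5.1, 2.8, 11.0]
finger_gap: 0.5
```

```bash
python3 -c "
from h import *
go((452,-193,81),-0.03)"
```

```text
t 5.2 pos [ 451.6 -193.5  100.7] F [-5.1  2.8 11. ] shift mm [ 0.3 -0.7 19.7] toolx [ 0.999 -0.033  0.006] z [ 0.005 -0.005 -1.   ]
rotvec [ 0.005 -0.006 -0.003]
```

Emit:
arm_command([
  {"tx":0,"ty":0,"tz":0.0035,"wx":0.001,"wy":-0.001,"wz":0,"hand":1},
  {"tx":0,"ty":0,"tz":0.0035,"wx":0.001,"wy":-0.001,"wz":0,"hand":1},
  {"tx":0,"ty":0,"tz":0.0035,"wx":0.001,"wy":-0.001,"wz":0,"hand":1},
  {"tx":0,"ty":0,"tz":0.0035,"wx":0.001,"wy":-0.001,"wz":0,"hand":1},
  {"tx":0,"ty":0,"tz":0.0035,"wx":0,"wy":-0.001,"wz":0,"hand":1},
  {"tx":0,"ty":0,"tz":0.0035,"wx":0,"wy":-0.001,"wz":0,"hand":1},
  {"tx":0,"ty":0,"tz":0.0035,"wx":0,"wy":0,"wz":0,"hand":1},
  {"tx":0,"ty":0,"tz":0.0035,"wx":0,"wy":0,"wz":0,"hand":1},
])

```text
time_s: 6.0
position: [455.3, -193.8, 82.9]
ee_rot: [1.0, -0.016, 0.003, 0.002]
contact_force: [-21.3, 8.7, 51.0]
finger_gap: 0.7
```

```bash
python3 -c "
from h import *
go((452,-193,81),-0.03)"
```

```text
t 6.0 pos [ 455.3 -193.8   82.9] F [-21.3   8.7  51. ] shift mm [-3.3 -0.7  1.8] toolx [ 0.999 -0.033  0.007] z [ 0.007 -0.005 -1.   ]
rotvec [ 0.005 -0.007 -0.003]
```

Emit:
arm_command([
  {"tx":0,"ty":0,"tz":0.0025,"wx":0,"wy":0,"wz":0,"hand":1},
  {"tx":0,"ty":0,"tz":0.0025,"wx":0,"wy":0,"wz":0,"hand":1},
  {"tx":0,"ty":0,"tz":0.0025,"wx":0,"wy":0,"wz":0,"hand":1},
  {"tx":0,"ty":0,"tz":0.0025,"wx":0,"wy":0,"wz":0,"hand":1},
])

```text
time_s: 6.4
position: [455.0, -193.7, 83.7]
ee_rot: [1.0, -0.017, 0.003, 0.004]
contact_force: [-13.0, 4.9, 30.1]
finger_gap: 0.2
```

```bash
python3 -c "
from h import *
go((452,-193,81),-0.03)
cv2.imwrite('pics/s2.png',snapshot('scene'))"
```

```text
t 6.4 pos [ 455.  -193.7   83.7] F [-13.    4.9  30.1] shift mm [-3.  -0.6  2.6] toolx [ 0.999 -0.034  0.006] z [ 0.006 -0.007 -1.   ]
rotvec [ 0.007 -0.006 -0.004]
```

View pics/s2.png

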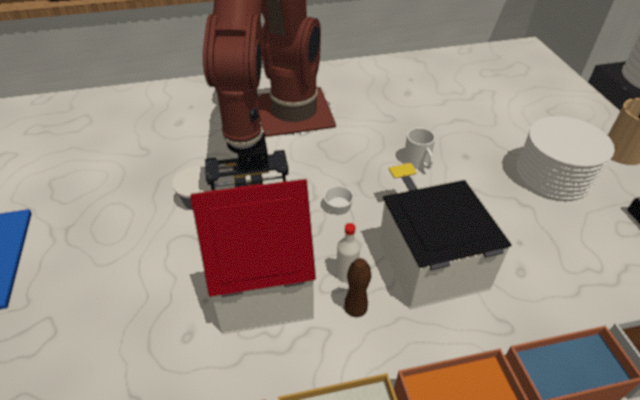

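The scene view shows the red lid wide open, with its upper edge at about (250,185). The black caddy is shut and nothing has moved. I'm holding now.

Emit:
arm_command([
  {"tx":0,"ty":0,"tz":0.0025,"wx":0,"wy":0,"wz":0,"hand":1},
  {"tx":0,"ty":0,"tz":0.0025,"wx":0,"wy":0,"wz":0,"hand":1},
  {"tx":0,"ty":0,"tz":0.0025,"wx":0,"wy":0,"wz":0,"hand":1},
  {"tx":0,"ty":0,"tz":0.0025,"wx":0,"wy":0,"wz":0,"hand":1},
  {"tx":0,"ty":0,"tz":0.0025,"wx":0,"wy":0,"wz":0,"hand":1},
  {"tx":0,"ty":0,"tz":0.0025,"wx":0,"wy":0,"wz":0,"hand":1},
  {"tx":0,"ty":0,"tz":0.0025,"wx":0,"wy":0,"wz":0,"hand":1},
  {"tx":0,"ty":0,"tz":0.0025,"wx":0,"wy":0,"wz":0,"hand":1},
])

```text
time_s: 7.25
position: [455.0, -193.8, 83.6]
ee_rot: [1.0, -0.017, 0.003, 0.006]
contact_force: [-12.7, 6.0, 30.2]
finger_gap: 0.5
```

```bash
python3 -c "
from h import *
p=P('scene')
for a in(0.9,1.0,1.1):
  q=p@np.r_[764-208*np.cos(a),-201+0.02*208*np.cos(a),155+208*np.sin(a)+5,1];print(a,(q[:2]/q[2]).round(1))
go((452,-193,81),-0.03)"
```

```text
0.9 [246.6 174.2]
1.0 [246.8 175.4]
1.1 [247.2 177.8]
t 7.25 pos [ 455.  -193.8   83.6] F [-12.7   6.   30.2] shift mm [-3.  -0.7  2.6] toolx [ 0.999 -0.035  0.006] z [ 0.006 -0.013 -1.   ]
rotvec [ 0.012 -0.006 -0.005]
```

Emit:
arm_command([
  {"tx":0,"ty":0,"tz":0.0025,"wx":0.001,"wy":0,"wz":0,"hand":1},
  {"tx":0,"ty":0,"tz":0.0025,"wx":0.001,"wy":0,"wz":0,"hand":1},
  {"tx":0,"ty":0,"tz":0.0025,"wx":0.001,"wy":0,"wz":0,"hand":1},
  {"tx":0,"ty":0,"tz":0.0025,"wx":0.001,"wy":0,"wz":0,"hand":1},
  {"tx":0,"ty":0,"tz":0.0025,"wx":0.001,"wy":0,"wz":0,"hand":1},
  {"tx":0,"ty":0,"tz":0.0025,"wx":0.001,"wy":0,"wz":0,"hand":1},
  {"tx":0,"ty":0,"tz":0.0025,"wx":0.001,"wy":0,"wz":0,"hand":1},
  {"tx":0,"ty":0,"tz":0.0025,"wx":0.001,"wy":0,"wz":0,"hand":1},
])

```text
time_s: 8.05
position: [455.0, -193.7, 83.6]
ee_rot: [1.0, -0.018, 0.003, 0.005]
contact_force: [-13.8, 5.6, 29.8]
finger_gap: 0.4
```

Emit:
arm_command([
  {"tx":0,"ty":0,"tz":0.0025,"wx":0.001,"wy":0,"wz":0,"hand":1},
  {"tx":0,"ty":0,"tz":0.0025,"wx":0.001,"wy":0,"wz":0,"hand":1},
  {"tx":0,"ty":0,"tz":0.0025,"wx":0.001,"wy":0,"wz":0,"hand":1},
  {"tx":0,"ty":0,"tz":0.0025,"wx":0.001,"wy":0,"wz":0,"hand":1},
  {"tx":0,"ty":0,"tz":0.0025,"wx":0.001,"wy":0,"wz":0,"hand":1},
  {"tx":0,"ty":0,"tz":0.0025,"wx":0.001,"wy":0,"wz":0,"hand":1},
  {"tx":0,"ty":0,"tz":0.0025,"wx":0.001,"wy":0,"wz":0,"hand":1},
  {"tx":0,"ty":0,"tz":0.0025,"wx":0.001,"wy":0,"wz":0,"hand":1},
])

```text
time_s: 8.85
position: [455.0, -193.7, 83.6]
ee_rot: [1.0, -0.019, 0.004, 0.003]
contact_force: [-13.2, 5.5, 30.0]
finger_gap: 0.5
```

Emit:
arm_command([
  {"tx":0,"ty":0,"tz":0.0025,"wx":0.001,"wy":0,"wz":0,"hand":1},
  {"tx":0,"ty":0,"tz":0.0025,"wx":0.001,"wy":0,"wz":0,"hand":1},
  {"tx":0,"ty":0,"tz":0.0025,"wx":0.001,"wy":0,"wz":0,"hand":1},
  {"tx":0,"ty":0,"tz":0.0025,"wx":0.001,"wy":0,"wz":0,"hand":1},
  {"tx":0,"ty":0,"tz":0.0025,"wx":0.001,"wy":0,"wz":0,"hand":1},
  {"tx":0,"ty":0,"tz":0.0025,"wx":0.001,"wy":0,"wz":0,"hand":1},
  {"tx":0,"ty":0,"tz":0.0025,"wx":0.001,"wy":0,"wz":0,"hand":1},
  {"tx":0,"ty":0,"tz":0.0025,"wx":0.001,"wy":0,"wz":0,"hand":1},
])

```text
time_s: 9.65
position: [455.0, -193.7, 83.6]
ee_rot: [1.0, -0.019, 0.004, 0.001]
contact_force: [-13.5, 5.5, 30.8]
finger_gap: 0.3
```

```bash
python3 -c "
from h import *
go((452,-193,81),-0.03)"
```

```text
t 9.65 pos [ 455.  -193.7   83.6] F [-13.5   5.5  30.8] shift mm [-3.  -0.6  2.6] toolx [ 0.999 -0.038  0.008] z [ 0.008 -0.003 -1.   ]
rotvec [ 0.003 -0.008 -0.008]
```

Emit:
arm_command([
  {"tx":0,"ty":0,"tz":0.0025,"wx":0,"wy":-0.001,"wz":0,"hand":1},
  {"tx":0,"ty":0,"tz":0.0025,"wx":0,"wy":-0.001,"wz":0,"hand":1},
  {"tx":0,"ty":0,"tz":0.002,"wx":0,"wy":-0.001,"wz":0,"hand":1},
  {"tx":0,"ty":0,"tz":0.0015,"wx":0,"wy":0,"wz":0,"hand":1},
  {"tx":0,"ty":0,"tz":0.001,"wx":0,"wy":0,"wz":0,"hand":1},
  {"tx":0,"ty":0,"tz":0.0006,"wx":0,"wy":0,"wz":0,"hand":1},
  {"tx":0,"ty":0,"tz":0.0004,"wx":0,"wy":0,"wz":0,"hand":1},
  {"tx":0,"ty":0,"tz":0.0004,"wx":0,"wy":0,"wz":0,"hand":1},
])

```text
time_s: 10.45
position: [454.5, -193.5, 85.0]
ee_rot: [1.0, -0.02, 0.002, 0.003]
contact_force: [-2.9, 0.6, 4.7]
finger_gap: 0.4
```

```bash
python3 -c "
from h import *
go((450,-193,118),-0.03)"
```

```text
t 10.45 pos [ 454.5 -193.5   85. ] F [-2.9  0.6  4.7] shift mm [ -4.4  -0.1 -33.1] toolx [ 0.999 -0.039  0.005] z [ 0.004 -0.006 -1.   ]
rotvec [ 0.006 -0.005 -0.009]
```

Emit:
arm_command([
  {"tx":0,"ty":0,"tz":0.0002,"wx":0,"wy":0,"wz":0,"hand":1},
  {"tx":0,"ty":0,"tz":0.0,"wx":0,"wy":0,"wz":0,"hand":1},
  {"tx":0,"ty":0,"tz":-0.0002,"wx":0,"wy":0,"wz":0,"hand":1},
  {"tx":0,"ty":0,"tz":-0.0002,"wx":0,"wy":0,"wz":0,"hand":1},
  {"tx":0,"ty":0,"tz":-0.0002,"wx":0,"wy":0,"wz":0,"hand":1},
])

```text
time_s: 10.95
position: [454.4, -193.5, 85.5]
ee_rot: [1.0, -0.02, 0.002, 0.003]
contact_force: [-1.4, 2.0, 3.6]
finger_gap: 0.1
```

Emit:
arm_command([
  {"tx":0,"ty":0,"tz":-0.0005,"wx":0,"wy":0,"wz":0,"hand":1},
  {"tx":0,"ty":0,"tz":-0.0007,"wx":0,"wy":0,"wz":0,"hand":1},
  {"tx":0,"ty":0,"tz":-0.0007,"wx":0,"wy":0,"wz":0,"hand":1},
  {"tx":0,"ty":0,"tz":-0.0007,"wx":0,"wy":0,"wz":0,"hand":1},
  {"tx":0,"ty":0,"tz":-0.0007,"wx":0,"wy":0,"wz":0,"hand":1},
  {"tx":0,"ty":0,"tz":-0.0007,"wx":0,"wy":0,"wz":0,"hand":1},
  {"tx":0,"ty":0,"tz":-0.0007,"wx":0,"wy":0,"wz":0,"hand":1},
  {"tx":0,"ty":0,"tz":-0.0007,"wx":0,"wy":0,"wz":0,"hand":1},
])

```text
time_s: 11.75
position: [453.1, -193.5, 91.1]
ee_rot: [1.0, -0.02, 0.001, 0.003]
contact_force: [-4.1, 1.3, 6.2]
finger_gap: 0.3
```

```bash
python3 -c "
from h import *
go((450,-193,118),-0.03)"
```

```text
t 11.75 pos [ 453.1 -193.5   91.1] F [-4.1  1.3  6.2] shift mm [ -3.1  -0.2 -26.9] toolx [ 0.999 -0.04   0.002] z [ 0.002 -0.006 -1.   ]
rotvec [ 0.006 -0.002 -0.01 ]
```

Emit:
arm_command([
  {"tx":0,"ty":0,"tz":-0.0007,"wx":0,"wy":0,"wz":0,"hand":1},
  {"tx":0,"ty":0,"tz":-0.0007,"wx":0,"wy":0,"wz":0,"hand":1},
  {"tx":0,"ty":0,"tz":-0.0007,"wx":0,"wy":0,"wz":0,"hand":1},
  {"tx":0,"ty":0,"tz":-0.0007,"wx":0,"wy":0,"wz":0,"hand":1},
  {"tx":0,"ty":0,"tz":-0.0007,"wx":0,"wy":0,"wz":0,"hand":1},
  {"tx":0,"ty":0,"tz":-0.0007,"wx":0,"wy":0,"wz":0,"hand":1},
  {"tx":0,"ty":0,"tz":-0.0007,"wx":0,"wy":0,"wz":0,"hand":1},
  {"tx":0,"ty":0,"tz":-0.0007,"wx":0,"wy":0,"wz":0,"hand":1},
])

```text
time_s: 12.55
position: [451.9, -193.4, 98.4]
ee_rot: [1.0, -0.02, -0.0, 0.003]
contact_force: [-5.1, 1.9, 8.6]
finger_gap: 0.2
```

Emit:
arm_command([
  {"tx":0,"ty":0,"tz":-0.0007,"wx":0.001,"wy":0,"wz":0,"hand":1},
  {"tx":0,"ty":0,"tz":-0.0007,"wx":0.001,"wy":0,"wz":0,"hand":1},
  {"tx":0,"ty":0,"tz":-0.0007,"wx":0.001,"wy":0,"wz":0,"hand":1},
  {"tx":0,"ty":0,"tz":-0.0007,"wx":0,"wy":0,"wz":0,"hand":1},
  {"tx":0,"ty":0,"tz":-0.0007,"wx":0,"wy":0,"wz":0,"hand":1},
  {"tx":0,"ty":0,"tz":-0.0007,"wx":0,"wy":0,"wz":0,"hand":1},
  {"tx":0,"ty":0,"tz":-0.0007,"wx":0,"wy":0,"wz":0,"hand":1},
  {"tx":0,"ty":0,"tz":-0.0007,"wx":0,"wy":0,"wz":0,"hand":1},
])

```text
time_s: 13.35
position: [451.2, -193.4, 107.7]
ee_rot: [1.0, -0.02, -0.001, 0.002]
contact_force: [-6.7, 2.7, 10.3]
finger_gap: 0.2
```

```bash
python3 -c "
from h import *
go((450,-193,118),-0.03)"
```

```text
t 13.35 pos [ 451.2 -193.4  107.7] F [-6.7  2.7 10.3] shift mm [ -1.2  -0.3 -10.3] toolx [ 0.999 -0.04  -0.002] z [-0.002 -0.003 -1.   ]
rotvec [ 0.004  0.002 -0.01 ]
```

Emit:
arm_command([
  {"tx":0,"ty":0,"tz":-0.0001,"wx":0,"wy":0,"wz":0,"hand":1},
  {"tx":0,"ty":0,"tz":0.0001,"wx":0,"wy":0,"wz":0,"hand":1},
  {"tx":0,"ty":0,"tz":0.0001,"wx":0,"wy":0,"wz":0,"hand":1},
  {"tx":0,"ty":0,"tz":0.0001,"wx":0,"wy":0,"wz":0,"hand":1},
  {"tx":0,"ty":0,"tz":0.0001,"wx":0,"wy":0,"wz":0,"hand":1},
  {"tx":0,"ty":0,"tz":0.0001,"wx":0,"wy":0,"wz":0,"hand":1},
  {"tx":0,"ty":0,"tz":0.0001,"wx":0,"wy":0,"wz":0,"hand":1},
  {"tx":0,"ty":0,"tz":0.0001,"wx":0,"wy":0,"wz":0,"hand":1},
])

```text
time_s: 14.15
position: [451.2, -193.4, 112.8]
ee_rot: [1.0, -0.02, -0.001, 0.002]
contact_force: [-5.7, 2.3, 12.0]
finger_gap: 0.5
```

Emit:
arm_command([
  {"tx":0,"ty":0,"tz":0.0002,"wx":0,"wy":0,"wz":0,"hand":1},
  {"tx":0,"ty":0,"tz":0.0003,"wx":0,"wy":0,"wz":0,"hand":1},
  {"tx":0,"ty":0,"tz":0.0003,"wx":0,"wy":0,"wz":0,"hand":1},
  {"tx":0,"ty":0,"tz":0.0003,"wx":0,"wy":0,"wz":0,"hand":1},
  {"tx":0,"ty":0,"tz":0.0003,"wx":0,"wy":0,"wz":0,"hand":1},
  {"tx":0,"ty":0,"tz":0.0003,"wx":0,"wy":0,"wz":0,"hand":1},
  {"tx":0,"ty":0,"tz":0.0003,"wx":0,"wy":0,"wz":0,"hand":1},
  {"tx":0,"ty":0,"tz":0.0003,"wx":0,"wy":0,"wz":0,"hand":1},
])

```text
time_s: 14.95
position: [451.3, -193.5, 116.8]
ee_rot: [1.0, -0.02, -0.0, 0.003]
contact_force: [-6.4, 1.8, 12.2]
finger_gap: 0.5
```

Emit:
arm_command([
  {"tx":0,"ty":0,"tz":0.0003,"wx":0,"wy":0,"wz":0,"hand":1},
  {"tx":0,"ty":0,"tz":0.0003,"wx":0,"wy":0,"wz":0,"hand":1},
  {"tx":0,"ty":0,"tz":0.0003,"wx":0,"wy":0,"wz":0,"hand":1},
  {"tx":0,"ty":0,"tz":0.0003,"wx":0,"wy":0,"wz":0,"hand":1},
  {"tx":0,"ty":0,"tz":0.0003,"wx":0,"wy":0,"wz":0,"hand":1},
  {"tx":0,"ty":0,"tz":0.0002,"wx":0,"wy":0,"wz":0,"hand":1},
  {"tx":0,"ty":0,"tz":0.0002,"wx":0,"wy":0,"wz":0,"hand":1},
  {"tx":0,"ty":0,"tz":0.0002,"wx":0,"wy":0,"wz":0,"hand":1},
])

```text
time_s: 15.75
position: [451.6, -193.6, 118.4]
ee_rot: [1.0, -0.02, 0.001, 0.004]
contact_force: [-3.8, 1.1, 6.0]
finger_gap: 0.7
```

Emit:
arm_command([
  {"tx":0,"ty":0,"tz":0,"wx":0,"wy":0,"wz":0,"hand":1},
  {"tx":0,"ty":0,"tz":-0.0003,"wx":0,"wy":0,"wz":0,"hand":1},
  {"tx":0,"ty":0,"tz":-0.0005,"wx":0,"wy":0,"wz":0,"hand":1},
  {"tx":0,"ty":0,"tz":-0.0005,"wx":0,"wy":0,"wz":0,"hand":1},
  {"tx":0,"ty":0,"tz":-0.0005,"wx":0,"wy":0,"wz":0,"hand":1},
  {"tx":0,"ty":0,"tz":-0.0005,"wx":0,"wy":0,"wz":0,"hand":1},
  {"tx":0,"ty":0,"tz":-0.0005,"wx":0,"wy":0,"wz":0,"hand":1},
  {"tx":0,"ty":0,"tz":-0.0005,"wx":0,"wy":0,"wz":0,"hand":1},
])

```text
time_s: 16.55
position: [453.0, -193.8, 121.7]
ee_rot: [1.0, -0.02, 0.002, 0.004]
contact_force: [0.6, -0.3, 0.5]
finger_gap: 0.5
```

Contact is gone and the lever is up. I'll retreat upward and back.

Emit:
arm_command([
  {"tx":0,"ty":0,"tz":-0.01,"wx":0,"wy":0,"wz":0,"hand":1},
  {"tx":0,"ty":0,"tz":-0.02,"wx":0,"wy":0,"wz":0,"hand":1},
  {"tx":0,"ty":0,"tz":-0.025,"wx":0,"wy":0,"wz":0,"hand":1},
  {"tx":0,"ty":0.01,"tz":-0.025,"wx":0,"wy":0,"wz":0,"hand":1},
  {"tx":-0.005,"ty":0.03,"tz":-0.01,"wx":0,"wy":0,"wz":0,"hand":1},
  {"tx":-0.005,"ty":0.03,"tz":0,"wx":0,"wy":0,"wz":0,"hand":1},
  {"tx":-0.005,"ty":0.03,"tz":0,"wx":0,"wy":0,"wz":0,"hand":1},
  {"tx":0,"ty":0.03,"tz":0,"wx":0,"wy":0,"wz":0,"hand":1},
])

```text
time_s: 17.35
position: [434.1, -322.0, 223.2]
ee_rot: [1.0, -0.015, 0.004, 0.005]
contact_force: [0.7, -0.5, 0.5]
finger_gap: 0.5
```

Emit:
arm_command([
  {"tx":0,"ty":0,"tz":0,"wx":0,"wy":0,"wz":0,"hand":1},
  {"tx":0,"ty":0,"tz":0,"wx":0,"wy":0,"wz":0,"hand":1},
  {"tx":0,"ty":0,"tz":0,"wx":0,"wy":0,"wz":0,"hand":1},
])

```text
time_s: 17.65
position: [432.9, -325.9, 224.9]
ee_rot: [1.0, -0.018, 0.005, 0.006]
contact_force: [0.5, 0.3, -0.3]
finger_gap: 0.4
```

```bash
python3 - <<'E'
from h import *
go((450,-193,118),-0.03)
b0=cv2.imread('pics/top0.png');b=snapshot('top');cv2.imwrite('pics/end.png',np.vstack([snapshot('scene')[100:330],b[100:320]]))
print(yellow('top',(373,245))[:2],yellow('scene',(249,187))[:2])
E
```

```text
t 17.65 pos [ 432.9 -325.9  224.9] F [ 0.5  0.3 -0.3] shift mm [  11.2 -134.7  105.4] toolx [ 0.999 -0.037  0.009] z [ 0.009 -0.012 -1.   ]
rotvec [ 0.012 -0.009 -0.007]
(array([372.83024691, 244.62037037]), array([362, 237,  23,  16, 324], dtype=int32)) (array([249.16538462, 187.56538462]), array([237, 181,  26,  14, 260], dtype=int32))
```

View pics/end.png

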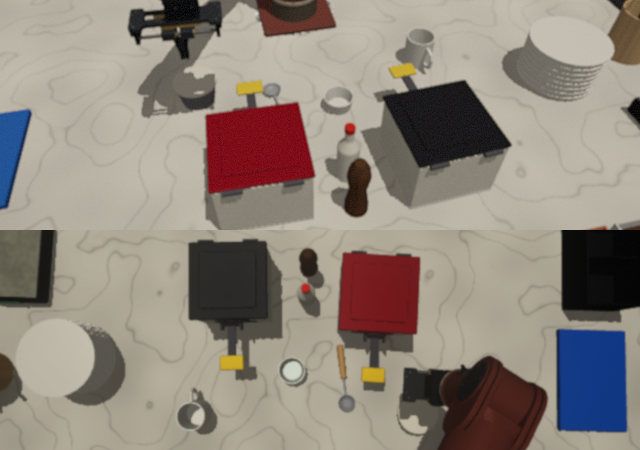

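The final views show both lids shut and the red pad back at its starting pixel, (372.8,244.6) in the top view. The bystanders are in place and the gripper hangs clear, more than 150 mm above the tub.

```bash
python3 -c "
from cell import *
print(sign_off())"
```

```text
the job is handed in; nothing more can be done
None
```

The red caddy's lid was opened, held and eased shut through its lever alone, and the job was handed in at about 17.7 s of the 48 s allowed.

- **Press and hold:** I pressed the yellow lever with closed fingertips down to its stop and held it there for about 4 s at roughly 30 N. A scene picture during the hold showed the lid wide open.
- **Force:** The highest reading was about 55 N in total (51 N vertical), for a moment when the lever reached its stop. That was through the fingertips and well under the 120 N wrist limit.
- **Easing shut:** I let the lever up over about 5.5 s. On average over each move, the lid turned at no more than about 0.4 rad/s, and the force stayed on the fingertips until the lid seated.
- **Last checks:** Both lids are shut and the red pad is back at its starting pixels in both fixed cameras. The contact force is about zero and the gripper is clear. By eye, nothing else on the counter moved; the deli tub is partly hidden by the arm in the top view.
- **Disagreement:** The network placed the pad about 15 mm further out in x than my pixel measurements. I used the pixel and wrist-camera value, about (449, -193), and contact confirmed it.

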